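# Make up two field-service kits in their foam trays

## Task

Make up the two field kits from the stock in the middle of the bench: the tray with three cut-outs gets the hex-key set, the AA cell and the tall vial, the tray with two gets the fuse tin and the short vial, each thing fully home in the cut-out made for it and the vials upright. The vials are glass, so set them down rather than drop them; leave the terminal block and the timer where they are.

Things in the scene. Friction and masses are not known exactly. Their poses are not given: they have to be found in the camera images.
- tray_three: Fixed kitting tray 128 x 150 mm (x, y), turned up to 0.3 rad; dark foam top 22 mm, rim 27 mm above underside. Origin: underside centre; x away from robot, y left. Cut-outs, centre (x, y), size x by y, floor height, mm: hex keys (-34, 0), 30x96, floor 12; AA cell (30, 33), 24x60, floor 15; tall vial (30, -38), round 40, floor 6. Pale floors, 4 mm bevel at the mouths.
- tray_two: Fixed kitting tray 128 x 150 mm (x, y), turned up to 0.3 rad; dark foam top 22 mm, rim 27 mm above underside. Origin: underside centre; x away from robot, y left. Cut-outs, centre (x, y), size x by y, floor height, mm: fuse tin (-20, 30), 50x66, floor 12; short vial (28, -40), round 37, floor 10. Pale floors, 4 mm bevel at the mouths.
- hex_keys: Folding hex-key set, red handle, lying flat: 22 mm wide (x), 86 mm long (y), 23 mm high; the solid handle is 20 mm wide and 20 mm high, the folded keys show on top. About 0.11 kg. Origin: centre of the underside, z up.
- cell: AA cell, dark sleeve with a gold band at one end, lying: 14 mm wide (x), 50 mm long (y), 14 mm high; it does not roll. About 0.025 kg. Either end may point either way. Origin: centre of the underside.
- vial_tall: Taller of the two screw-cap sample vials, standing: clear body 30 mm in diameter up to 42 mm, black cap 26 mm in diameter above it, 50 mm high in all. About 0.025 kg. Origin: centre of the underside, z up.
- vial_short: Shorter screw-cap sample vial, standing: clear body 27 mm in diameter up to 33 mm, whitish cap 23 mm in diameter above it, 40 mm high in all. About 0.025 kg. Origin: centre of the underside, z up.
- fuse_tin: Small fuse tin, pale with a green lid that does not open, lying flat: 40 mm (x) x 56 mm (y) x 22 mm high. About 0.06 kg. Either way round fits. Origin: centre of the underside.
- terminal_block: White screw terminal block, 18 x 52 x 20 mm, just behind the stock; belongs to neither kit. Origin: centre of the underside.
- timer: White square bench timer, 62 x 62 x 19 mm, behind the stock; belongs to neither kit. Origin: centre of the underside.

How it is judged:
At the end, for the whole second after the job is handed in: All five things in their own cut-outs of the right trays: origin within 8 mm of the cut-out centre in tray x and y, within 3 mm of its floor; lying things level (0.15 rad) and along the cut-out (0.3 rad, either way), vials upright (0.12 rad); all at rest (x of hex_keys in the frame of tray_three between -0.042 and -0.026 m and y of hex_keys in the frame of tray_three between -0.008 and 0.008 m and z of hex_keys in the frame of tray_three between 0.009 and 0.015 m and angle between the y axis of each of hex_keys, cell and the y axis of tray_three, either way round below 0.3 rad and angle between each of hex_keys, cell, fuse_tin's own z axis and vertical below 0.15 rad and linear speed of each of hex_keys, cell, vial_tall, fuse_tin, vial_short below 0.02 m/s and x of cell in the frame of tray_three between 0.022 and 0.038 m and y of cell in the frame of tray_three between 0.025 and 0.041 m and z of cell in the frame of tray_three between 0.012 and 0.018 m and x of vial_tall in the frame of tray_three between 0.022 and 0.038 m and y of vial_tall in the frame of tray_three between -0.046 and -0.03 m and z of vial_tall in the frame of tray_three between 0.003 and 0.009 m and angle between each of vial_tall, vial_short's own z axis and vertical below 0.12 rad and x of fuse_tin in the frame of tray_two between -0.028 and -0.012 m and y of fuse_tin in the frame of tray_two between 0.022 and 0.038 m and z of fuse_tin in the frame of tray_two between 0.009 and 0.015 m and angle between the y axis of fuse_tin and the y axis of tray_two, either way round below 0.3 rad and x of vial_short in the frame of tray_two between 0.02 and 0.036 m and y of vial_short in the frame of tray_two between -0.048 and -0.032 m and z of vial_short in the frame of tray_two between 0.007 and 0.013 m); the robot touches nothing.
It fails at once if the tall vial is let go 3 cm or more above its place (dropped) (height (world z) of vial_tall above 0.04 m and contact force between the fingers and vial_tall below 0.01 N).
It fails at once if the short vial is let go 3 cm or more above its place (dropped) (height (world z) of vial_short above 0.04 m and contact force between the fingers and vial_short below 0.01 N).
It fails at once if the terminal block is shifted by more than 20 mm (distance of terminal_block from where it was at the start of the episode above 0.02 m).
It fails at once if the timer is shifted by more than 20 mm (distance of timer from where it was at the start of the episode above 0.02 m).
It also fails if it takes over 109 s, if anything falls off the work surface, if the arm or the gripper's body presses on something with over 40 N, if the wrist force passes 120 N, or if a joint passes its speed limit or range.

## Robot

A 6-joint arm with a two-finger parallel gripper is mounted at the origin on a cart in front of the work surface, level with it; the furniture and walls round the work are solid. World frame = base frame: x ahead of the robot, y to its left, z up, the work surface at z = 0. Lengths are in m, angles in rad, forces in N, time in s.
With the tool pointing down it reaches from about 0.275 to 0.85 m from the base axis. Payload 19 kg.
Tool frame: the origin (TCP) lies on the front face of the gripper's body, between the roots of the fingers; the fingertips stand 73 mm ahead of it and the grasp point (between the pads) lies 54 mm ahead of it; z points along the fingers, y is the direction in which the jaws open and shut (so a half turn about z gives the same grasp; the last joint's range is limited). The gripper opens to 85 mm and grips with 20 to 120 N. Pads are 22 mm wide; open, the fingers measure 114 mm over their backs; the gripper's body (76 mm by 85 mm) begins 54 mm behind the grasp point. The pads swing forward as they close: fully open they stand 13 mm farther back than shut.
Start: joints at [1.101, 0.15, 1.437, -0, 1.554, -0.134], TCP at [0.189, 0.543, 0.304] pointing down, gripper open.
Joint ranges: [-2.8, 2.8], [-0.68, 2.1], [0.12, 2.68], [-1.39, 4.53], [0.16, 2.79], [-2.81, 2.81]. Speed limits (rad/s): [1.89, 1.89, 2.22, 3.01, 3.01, 3.01].

## Interface

Orientations are given as a rotation vector (axis times angle).
In Python, from bench import ctrl, imaging, order gives the robot as it stands.
- The arm moves only by the shell command python3 -m handwheel 'ROWS'. ROWS is JSON, a list that holds one entry, the list of rows, each a list of 5 numbers: the shift along the tool's x, y, z in mm, then the turn about the tool's z in degrees, then the opening in per cent of the stroke, from 0 (shut) to 100 (fully open). A call has 1 to 20 rows; each row is the pose to reach, as a shift and turn from the pose commanded when the call began, along the tool's axes at that moment; what a row does not reach only later rows make up. A row lasts 1/12 s, in which the tool goes at most 41.7 mm and 7.16 degrees, less where a joint would pass 70% of its speed; a pose out of reach is approached as far as the arm can. A call with a gripper value outside its range is refused whole. The fingers move at their own pace and stop on an object; the grip force is fixed at half the most. Time passes only in rows, so rows that repeat a pose let the fingers close. It gives the time, the measured TCP pose, the force and the opening at its end, in the units of the state.
- ctrl.state(): the state, without advancing time (a new reading comes with each control period).
- imaging.snapshot(name): name is "scene" or "top" or "wrist"; returns the picture (400x640x3 uint8, red, green, blue); there is no depth.
- imaging.camera_info(name): a dict with "intrinsics" (3x3 intrinsics, pixels), "k1" (the pictures are not rectified: a ray, as slopes to the right and down, at radius r is drawn at 1 + k1 r^2 times it, then the intrinsics apply), "R" (3x3) and "t" (3): a world point X has camera coordinates R X + t; the wrist camera has in their place "T_tool_cam" (4x4, takes a point from camera to tool coordinates, whose origin is the TCP and whose axes are the flange's). Camera axes: x right, y down, z forward; pixel columns grow to the right and rows downward; lengths in m; the calibration is good to about 2 mm. A picture is of the moment at which its call begins: read the wrist's pose just before it. camera_info takes no time and is no camera call.
- order.sign_off(): hands the job in, once; it reports no verdict.
Trained networks look in the newest picture that a camera, given by its name, has taken for a name from the list of things; names that differ only in an ending like _2 or _b are one class to them, and where a whole thing is asked for, a point or a joint stands for the part that bears it (a point fixed in the world has none). Each returns a list of dicts, best first, with "p" (0 to 1); they miss things now and then, are a little off and sometimes report something else, mostly with a low value. They report only what shows in the picture. A call takes as long as a camera call.
- imaging.recognise(target, camera): "pixel" ([column, row] in pixels, amid what is visible of it).
- imaging.trace(target, camera): "mask" (400x640 bool, what is visible of it) and "pixel" ([column, row] in pixels, amid what is visible of it).
- imaging.tip_of(target, camera): "pixel" ([column, row] in pixels: a listed point, or the origin of a listed thing).
The state is a dict: "clock": time; "qpos": joint angles; "dq": joint speeds; "joint_torque": joint torques, N m; "position": TCP position; "orientation": TCP orientation; "ft_force": force on the tool from outside, world axes, zero at the start; "moment": the same for the moment, N m; "width": opening from 0.0 (shut) to 1.0 (fully open).
Only numpy, scipy, OpenCV 4.12 (cv2) and the standard library are available. Lean on these libraries where they do the work, as an engineer would, in place of code of your own. Each camera call takes 0.05 s, during which the arm holds its last target. There are 200 camera calls.

## Working session

There is one attempt and no reset: what is moved stays moved. The work goes in short steps, Python scripts to look and compute and a shell command to move; the robot and the scene stay as the last step left them, time stands still between calls to the robot, and variables do not carry over. Pictures are saved under pics/ and viewed, about 12 in all and at most 16, crops included, and the job is handed in when it is done.

```bash
ls; mkdir -p pics; python3 - <<'E'
from bench import ctrl, imaging, order
import cv2, numpy as np
s=ctrl.state(); print(s)
for n in ["top","scene"]:
    im=imaging.snapshot(n); cv2.imwrite(f"pics/{n}0.png",im[:,:,::-1])
    i=imaging.camera_info(n); print(n,i)
print(imaging.camera_info("wrist"))
print(ctrl.state()['clock'])
E
```

```text
pics
{'clock': 0.0, 'qpos': array([ 1.10101949e+00,  1.50975527e-01,  1.43799598e+00,  2.17333834e-05,
        1.55381104e+00, -1.33991718e-01]), 'dq': array([-0.00119626,  0.00054975,  0.00093738,  0.00078501, -0.00109785,
       -0.00022066]), 'joint_torque': array([-3.18138911e-03, -7.13050747e+01, -5.70868278e+01, -6.52559811e-04,
        8.82830500e-03, -1.23555255e-04]), 'position': array([0.18940818, 0.54274749, 0.30329883]), 'orientation': array([-5.24913485e-01, -3.09704924e+00,  1.77418785e-03]), 'ft_force': array([ 0.72139431,  0.51383307, -0.10720735]), 'moment': array([ 0.06030157,  0.0209992 , -0.04805072]), 'width': 0.9995494988113304}
top {'intrinsics': array([[457.84805892,   0.        , 322.43590686],
       [  0.        , 457.84805892, 193.77543336],
       [  0.        ,   0.        ,   1.        ]]), 'k1': -0.09070454521971207, 'R': array([[-0.04662587, -0.99890965, -0.00235544],
       [-0.97889206,  0.04616098, -0.19909669],
       [ 0.19898833, -0.00697733, -0.97997702]]), 't': array([-0.03459852,  0.55053001,  1.288128  ])}
scene {'intrinsics': array([[365.52
[... 230 characters left out ...]
-0.57558093, -0.35914853, -0.73465565],
       [ 0.62153133,  0.39169209, -0.67843652]]), 't': array([-0.34331206,  0.32602697,  0.66164714])}
{'intrinsics': array([[317.00295104,   0.        , 317.64855382],
       [  0.        , 317.00295104, 199.5159033 ],
       [  0.        ,   0.        ,   1.        ]]), 'k1': -0.06373764045648875, 'T_tool_cam': array([[-1.19776792e-03, -9.51674524e-01, -3.07106115e-01,
         7.65993528e-02],
       [ 9.99999060e-01, -1.34469503e-03,  2.66830278e-04,
         5.65110119e-04],
       [-6.66899645e-04, -3.07105507e-01,  9.51675240e-01,
        -7.04247173e-02],
       [ 0.00000000e+00,  0.00000000e+00,  0.00000000e+00,
         1.00000000e+00]])}
0.1
```

View pics/top0.png

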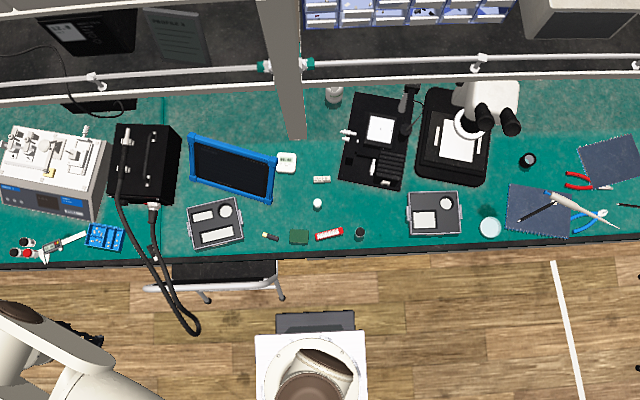

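```bash
cat > h.py <<'E'
from bench import ctrl, imaging, order
import cv2, numpy as np
from scipy.spatial.transform import Rotation as Ro
def cam(n,s=None):
    i=imaging.camera_info(n)
    if n=="wrist":
        s=s or ctrl.state(); T=np.eye(4); T[:3,:3]=Ro.from_rotvec(s['orientation']).as_matrix(); T[:3,3]=s['position']
        M=np.linalg.inv(T@i['T_tool_cam']); R,t=M[:3,:3],M[:3,3]
    else: R,t=i['R'],i['t']
    return i['intrinsics'],np.array([i['k1'],0,0,0]),R,t
def unproj(c,px,z):
    K,d,R,t=c
    u=cv2.undistortPoints(np.array(px,float).reshape(-1,1,2),K,d).reshape(-1,2)
    r=np.c_[u,np.ones(len(u))]@R; o=-R.T@t
    return o+r*((z-o[2])/r[:,2])[:,None]
def proj(c,X):
    K,d,R,t=c
    return cv2.projectPoints(np.array(X,float).reshape(-1,1,3),cv2.Rodrigues(R)[0],t,K,d)[0].reshape(-1,2)
def rect(c,mask,z):
    """mask outline on plane z -> centre, size, angle of long side from world y"""
    cn=max(cv2.findContours(mask.astype(np.uint8),cv2.RETR_EXTERNAL,cv2.CHAIN_APPROX_NONE)[0],key=cv2.contourArea)
    P=unproj(c,cn,z)[:,:2]
    (cx,cy),(w,h),a=cv2.minAreaRect((P*1000).astype(np.float32))
    if w>h: a+=90;
    w,h=sorted((w,h)); a=(a+90)%180-90   # angle of width axis from x
    return np.round([cx,cy,w,h,a],1)
E
python3 - <<'E'
from h import *
H=dict(tray_three=.027,tray_two=.027,hex_keys=.02,cell=.010,vial_tall=.05,vial_short=.04,fuse_tin=.022,terminal_block=.02,timer=.019)
c=cam("top"); imaging.snapshot("top")
for n,z in H.items():
    for d in imaging.trace(n,"top")[:2]:
        print(n,round(d['p'],2),np.round(d['pixel']),d['mask'].sum(),rect(c,d['mask'],z))
print(ctrl.state()['clock'])
E
```

```text
tray_three 0.82 [215. 224.] 2325 [480.6 265.7 134.7 167.   12.5]
tray_two 0.8 [437. 212.] 2296 [ 481.6 -391.9  134.7  166.7   -1. ]
hex_keys 0.76 [325. 231.] 202 [435.2 -73.3  22.3  84.8  10.8]
cell 0.57 [271. 237.] 48 [436.1  99.8  10.4  41.9 -20.9]
vial_short 0.62 [315. 204.] 80 [527.4 -43.2  23.7  30.1  87.4]
fuse_tin 0.66 [298. 236.] 281 [429.5  15.4  47.4  59.2  -9. ]
terminal_block 0.47 [322. 179.] 107 [601.3 -59.9  18.7  51.6  -2.7]
timer 0.74 [287. 162.] 383 [659.8  46.   59.8  64.5  83.9]
0.6
```

The top view shows tray_three at about (215,224), tray_two at (437,212), the cell at (271,237), the tin at (299,237), the hex keys at (328,234), the tall vial at (360,232), the short vial at (318,203), the terminal block at (322,179) and the timer at (287,162). The network positions agree with all of these, but it missed the tall vial. I'll fly over tray_three first.

```bash
python3 -m handwheel '[[[-314,-169,20,0,100],[-314,-169,20,0,100],[-314,-169,20,0,100],[-314,-169,20,0,100],[-314,-169,20,0,100],[-314,-169,20,0,100],[-314,-169,20,0,100],[-314,-169,20,0,100],[-314,-169,20,0,100],[-314,-169,20,0,100],[-314,-169,20,0,100],[-314,-169,20,0,100],[-314,-169,20,0,100]]]'
cat >> h.py <<'E'
def look(name,f=None):
    s=ctrl.state(); c=cam("wrist",s); im=imaging.snapshot("wrist")
    cv2.imwrite(f"pics/{name}.png",im[:,:,::-1]); np.savez(f"pics/{name}.npz",im=im,p=s['position'],o=s['orientation'])
    return s,c,im
def tool(s):  # tool x, y axes in world, and phi of y
    R=Ro.from_rotvec(s['orientation']).as_matrix(); return R, np.degrees(np.arctan2(R[1,1],R[0,1]))
def go(s,x,y,z,phi):
    """shift in mm, deg for target TCP pose with tool y along phi"""
    R,p=tool(s); d=R.T@(np.array([x,y,z])-s['position'])*1000
    t=(phi-p+90)%180-90
    return np.round(d,1),"turn",round(-t,1)
E
python3 - <<'E'
from h import *
s,c,im=look("w1"); print(s['position'],s['orientation'],tool(s)[1],s['clock'],s['width'])
for n in ["tray_three","cell","fuse_tin"]:
    for d in imaging.trace(n,"wrist")[:1]: print(n,d['p'],d['pixel'],rect(c,d['mask'],dict(tray_three=.027,cell=.01,fuse_tin=.022)[n]))
E
```

```text
clock: 1.68
position: [0.4297, 0.2806, 0.284]
orientation: [-0.523, -3.098, -0.0]
ft_force: [0.3, 0.3, -0.7]
width: 1.001
[0.42968434 0.2805503  0.28399958] [-5.23365296e-01 -3.09767628e+00 -2.22557074e-04] 70.82040743413165 1.6833 1.0006906403129963
tray_three 0.94 [326.2, 213.4] [481.6 268.3 136.4 168.5  10.6]
cell 0.59 [175.2, 222.2] [436.8 104.4  15.1  54.4 -21. ]
fuse_tin 0.93 [115.9, 240.2] [431.7  24.3  44.2  72.   -5.3]
```

View pics/w1.png

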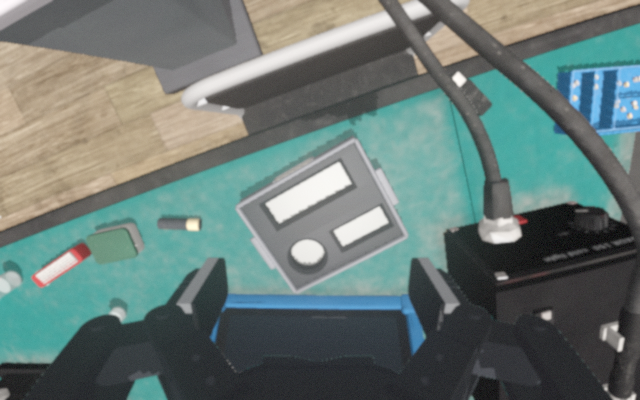

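Tray_three is in clear view, centred at (322,215), with pale floors at (310,192), (360,228) and (307,252). The fingertips are at about (212,260) and (425,260). I'll fit the tray pose from the floors and check the fingertip length.

```bash
cat >> h.py <<'E'
CUT=dict(tray_three=[(-34,0,30,96,12),(30,33,24,60,15),(30,-38,40,0,6)],tray_two=[(-20,30,50,66,12),(28,-40,37,0,10)])
def fit_tray(n,c,im,x0):
    """optimise x,y(mm),deg so projected visible floors match pale pixels"""
    from scipy.optimize import minimize
    S=4; a=np.linspace(0,2*np.pi,40)
    def polys(q,z=None,grow=0):
        t=np.radians(q[2]); Rz=np.array([[np.cos(t),-np.sin(t)],[np.sin(t),np.cos(t)]]); o=[]
        for x,y,w,h,f in CUT[n]:
            P=np.array([(-w/2,-h/2),(w/2,-h/2),(w/2,h/2),(-w/2,h/2)]) if h else w/2*np.c_[np.cos(a),np.sin(a)]
            P=(P+[x,y])@Rz.T+q[:2]; o.append(proj(c,np.c_[P,np.full(len(P),f if z is None else z)]/1000))
        return o
    def ren(q):
        m=[]
        for pz in (None,18):
            k=np.zeros(im.shape[:2],np.uint8)
            for P in polys(q,pz): cv2.fillPoly(k,[np.round(P*16).astype(np.int32)],255,cv2.LINE_AA,4)
            m.append(k/255.)
        return m[0]*m[1]
    hsv=cv2.cvtColor(im,cv2.COLOR_RGB2HSV)
    t=np.float32(np.clip((hsv[:,:,2].astype(float)-110)/100,0,1))
    roi=cv2.dilate((ren(x0)>.3).astype(np.uint8),np.ones((9,9)))
    t=t*roi
    f=lambda q:((ren(q)-t)**2).sum()/t.sum()
    r=min((minimize(f,np.array(x0)+[dx,dy,0],method="Nelder-Mead",options=dict(initial_simplex=np.array(x0)+[dx,dy,0]+np.array([[0,0,0],[6,0,0],[0,6,0],[0,0,4]]))) for dx in(-3,3) for dy in (-3,3)),key=lambda r:r.fun)
    return np.round(r.x,1),round(r.fun,3)
E
python3 - <<'E'
from h import *
d=np.load("pics/w1.npz"); im=d['im']; s=dict(position=d['p'],orientation=d['o']); c=cam("wrist",s)
print(fit_tray("tray_three",c,im,[481,267,11]))
R,_=tool(s)
for z in(.06,.073): print(z,proj(c,[s['position']+R@np.array([x,y,z]) for x in(.011,-.011) for y in(.0425,-.0425)]).round().tolist())
E
```

```text
(array([483.9, 268.3,  10.7]), np.float64(0.048))
0.06 [[409.0, 248.0], [224.0, 248.0], [405.0, 289.0], [228.0, 290.0]]
0.073 [[402.0, 236.0], [231.0, 237.0], [398.0, 275.0], [235.0, 275.0]]
```

```bash
python3 - <<'E'
from h import *
print(go(ctrl.state(),.47,-.12,.284,90))
E
```

```text
(array([-169.5, -365. ,   -0. ]), 'turn', np.float64(-19.2))
```

```bash
python3 -m handwheel '[[[-169.5,-365,0,-19.2,100],[-169.5,-365,0,-19.2,100],[-169.5,-365,0,-19.2,100],[-169.5,-365,0,-19.2,100],[-169.5,-365,0,-19.2,100],[-169.5,-365,0,-19.2,100],[-169.5,-365,0,-19.2,100],[-169.5,-365,0,-19.2,100],[-169.5,-365,0,-19.2,100],[-169.5,-365,0,-19.2,100],[-169.5,-365,0,-19.2,100],[-169.5,-365,0,-19.2,100],[-169.5,-365,0,-19.2,100]]]'
python3 - <<'E'
from h import *
s,c,im=look("w2"); print(s['position'],tool(s)[1],s['clock'],s['qpos'])
H=dict(tray_two=.027,hex_keys=.02,cell=.010,vial_tall=.05,vial_short=.04,fuse_tin=.022)
for n,z in H.items():
    for d in imaging.trace(n,"wrist")[:2]: print(n,round(d['p'],2),np.round(d['pixel']),d['mask'].sum(),rect(c,d['mask'],z))
    for d in imaging.tip_of(n,"wrist")[:1]: print('   origin',round(d['p'],2),unproj(c,d['pixel'],0).round(4))
print(fit_tray("tray_two",c,im,[483,-392,0]))
E
```

```text
clock: 2.97
position: [0.47, -0.1203, 0.2838]
orientation: [-0.002, -3.141, -0.001]
ft_force: [-0.3, 0.9, 0.6]
width: 1.001
[ 0.46998016 -0.12028046  0.28382589] 89.92579160908788 2.9667 [-4.09642504e-01 -3.02128552e-02  1.66896887e+00  2.22688442e-04
  1.50322806e+00 -1.97915878e+00]
tray_two 0.63 [ 82. 180.] 15516 [ 481.6 -385.7  133.4  171.5   -1.1]
   origin 0.61 [[ 0.4826 -0.3869  0.    ]]
hex_keys 0.87 [359. 139.] 1589 [436.3 -72.7  22.   84.3  11.2]
   origin 0.8 [[ 0.4343 -0.0771  0.    ]]
cell 0.92 [517. 139.] 634 [438.  102.9  15.1  57.9 -21.3]
   origin 0.93 [[0.434  0.1001 0.    ]]
vial_tall 0.88 [275. 142.] 818 [ 433.  -161.4   29.7   30.6   88.4]
   origin 0.88 [[ 0.4346 -0.1608  0.    ]]
vial_short 0.59 [389. 224.] 622 [523.6 -45.4  26.7  36.  -39.3]
   origin 0.56 [[ 0.5262 -0.0397  0.    ]]
fuse_tin 0.7 [447. 139.] 2169 [433.2  14.9  40.6  63.9  -5.9]
fuse_tin 0.16 [357. 140.] 1621 [435.9 -72.6  21.8  84.7  11.3]
   origin 0.58 [[0.4341 0.0195 0.    ]]
(array([ 483.2, -390.1,   -1.6]), np.float64(0.025))
```

View pics/w2.png

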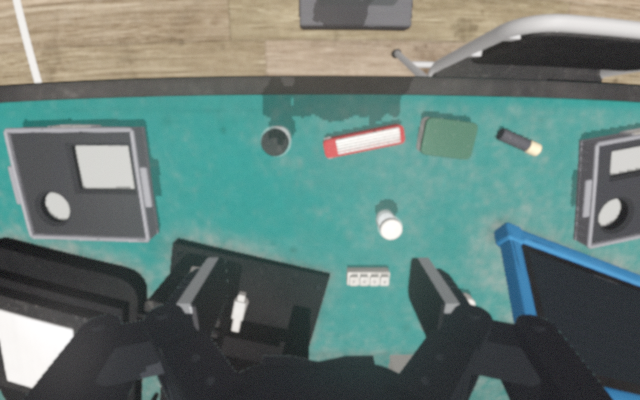

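The stock is all clear in this view: the tall vial at (276,142), hex keys at (364,140), tin at (447,138), cell at (519,141), short vial at (389,224) and terminal block at (368,277), well clear of the stock. Tray_two fits at (483,-390,-1.6°). Next I'll hover over the hex keys.

```bash
python3 - <<'E'
from h import *
print(go(ctrl.state(),.436,-.0735,.16,11.2))
E
```

```text
(array([ 34. ,  47.1, 123.9]), 'turn', np.float64(78.8))
```

```bash
python3 -m handwheel '[[[34,47,124,78.8,70],[34,47,124,78.8,70],[34,47,124,78.8,70],[34,47,124,78.8,70],[34,47,124,78.8,70],[34,47,124,78.8,70],[34,47,124,78.8,70],[34,47,124,78.8,70],[34,47,124,78.8,70],[34,47,124,78.8,70],[34,47,124,78.8,70],[34,47,124,78.8,70],[34,47,124,78.8,70]]]'
python3 - <<'E'
from h import *
s,c,im=look("w3"); print(s['position'],tool(s)[1],s['clock'],s['width'])
for d in imaging.trace("hex_keys","wrist")[:2]: print(round(d['p'],2),np.round(d['pixel']),d['mask'].sum(),rect(c,d['mask'],.02))
print(go(s,.436,-.0735,.083,11.2))
E
```

```text
clock: 4.7
position: [0.436, -0.0737, 0.1599]
orientation: [1.99, 2.431, -0.0]
ft_force: [-0.1, 0.2, 0.0]
width: 0.698
[ 0.43604296 -0.07367265  0.15991845] 11.38750571870853 4.7 0.698362122927072
0.74 [313. 204.] 3165 [437.  -70.1  20.   87.3  11.7]
(array([ 0.2, -0. , 76.9]), 'turn', np.float64(0.2))
```

View pics/w3.png

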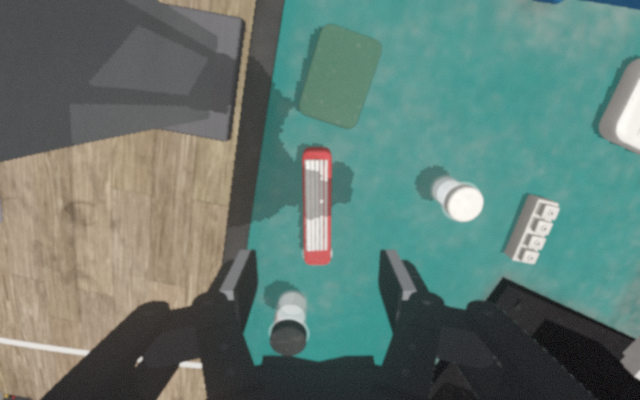

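At (316,205) the hex set sits between the open fingers, and the tall vial at (288,330) is clear. I'll descend and grip.

```bash
python3 -m handwheel '[[[1.5,0,35,0.2,70],[1.5,0,60,0.2,70],[1.5,0,77,0.2,70],[1.5,0,77,0.2,70],[1.5,0,77,0.2,0],[1.5,0,77,0.2,0],[1.5,0,77,0.2,0],[1.5,0,77,0.2,0],[1.5,0,77,0.2,0],[1.5,0,77,0.2,0]]]'
python3 - <<'E'
from h import *
import math
def cutw(tr,x,y):
    t=math.radians(tr[2]); return (tr[0]+x*math.cos(t)-y*math.sin(t))/1e3,(tr[1]+x*math.sin(t)+y*math.cos(t))/1e3
T3=(483.9,268.3,10.7);T2=(483.2,-390.1,-1.6)
for tr,p in((T3,(-34,0)),(T3,(30,33)),(T3,(30,-38)),(T2,(-20,30)),(T2,(28,-40))): print(cutw(tr,*p))
s=ctrl.state();print(s['position'],tool(s)[1],s['width'],s['qpos'])
x,y=cutw(T3,-34,0)
print(go(s,x,y,.16,10.7))
E
```

```text
clock: 5.63
position: [0.4364, -0.0724, 0.0845]
orientation: [1.997, 2.422, 0.001]
ft_force: [-2.2, 1.5, 9.9]
width: 0.21
(0.45049116491751706, 0.26198733507689037)
(0.5072513855885844, 0.3062962207475066)
(0.5204337152809603, 0.23653071219290997)
(0.4640454468609, -0.359553263774318)
(0.5100722176721871, -0.43086621048587415)
[ 0.43644868 -0.07238009  0.08446542] 10.993209664644898 0.21013771614434668 [-3.38754364e-01  6.66743803e-02  2.00778715e+00 -1.34186762e-04
  1.06468350e+00 -5.30555786e-01]
(array([325.5,  77.7, -75.8]), 'turn', np.float64(0.3))
```

```bash
python3 -m handwheel '[[[0,0,-30,0,0],[0,0,-65,0,0],[325.5,77.7,-65,0.3,0],[325.5,77.7,-65,0.3,0],[325.5,77.7,-65,0.3,0],[325.5,77.7,-65,0.3,0],[325.5,77.7,-65,0.3,0],[325.5,77.7,-65,0.3,0],[325.5,77.7,-65,0.3,0],[325.5,77.7,-65,0.3,0],[325.5,77.7,-65,0.3,0],[325.5,77.7,-65,0.3,0],[325.5,77.7,-65,0.3,0],[325.5,77.7,-45,0.3,0],[325.5,77.7,-45,0.3,0]]]'
python3 - <<'E'
from h import *
s,c,im=look("w4"); print(s['position'],tool(s)[1],s['clock'],s['width'])
print(fit_tray("tray_three",c,im,[484,268.3,10.7]))
for d in imaging.trace("hex_keys","wrist")[:2]: print(round(d['p'],2),np.round(d['pixel']),d['mask'].sum(),rect(c,d['mask'],.02+s['position'][2]-.083))
print(go(s,.4505,.262,.0995,10.7))
E
```

```text
clock: 6.88
position: [0.4495, 0.2605, 0.126]
orientation: [-2.006, -2.416, 0.004]
ft_force: [-1.1, -0.5, -2.0]
width: 0.215
[0.44947845 0.26054778 0.12595468] 10.579801452651179 6.8833 0.2145905847486374
(array([484. , 268.2,  10.9]), np.float64(0.179))
0.78 [314. 248.] 6566 [450.4 264.7  21.   87.1  10.6]
(array([ 1.3,  1.3, 26.5]), 'turn', np.float64(-0.1))
```

View pics/w4.png

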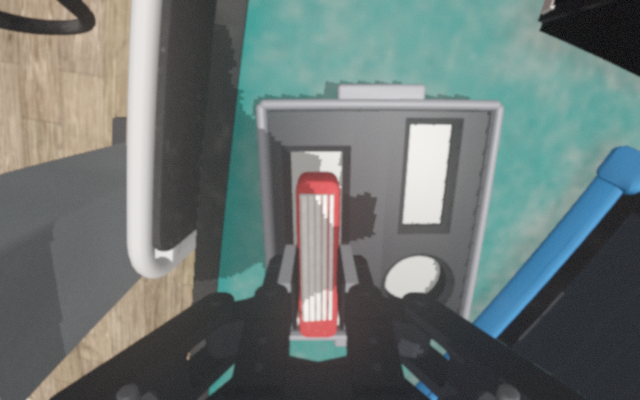

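Held straight, the hex set is at (318,255), aligned with its slot but about 3 mm far along it. I'll correct that and lower it.

```bash
python3 -m handwheel '[[[-3,0,10,0,0],[-3,0,20,0,0],[-3,0,28.5,0,0],[-3,0,28.5,0,0],[-3,0,28.5,0,0]]]'
```

```text
clock: 7.4
position: [0.4504, 0.2591, 0.0987]
orientation: [-2.005, -2.418, 0.002]
ft_force: [1.0, -0.1, -0.3]
width: 0.212
```

```bash
python3 -m handwheel '[[[0,0,0,0,30],[0,0,0,0,30],[0,0,-3,0,32],[0,0,-15,0,40],[0,0,-40,0,60],[0,0,-70,0,60],[0,0,-70,0,60]]]'
python3 - <<'E'
from h import *
s,c,im=look("w5"); print(s['position'],tool(s)[1],s['clock'],s['width'],s['ft_force'])
for d in imaging.trace("hex_keys","wrist")[:2]: print(round(d['p'],2),np.round(d['pixel']),d['mask'].sum(),rect(c,d['mask'],.032),rect(c,d['mask'],.036))
cv2.imwrite("pics/w5c.png",cv2.resize(im[60:400,150:500],None,fx=1.6,fy=1.6)[:,:,::-1])
print(go(s,.436,.1005,.14,-21))
E
```

```text
clock: 7.98
position: [0.4523, 0.26, 0.1751]
orientation: [2.003, 2.416, 0.01]
ft_force: [1.3, 0.2, 1.2]
width: 0.596
[0.45230952 0.25999097 0.17510939] 10.673149972263452 7.9833 0.5959787339352237 [1.33399028 0.20802316 1.20810322]
0.62 [311. 207.] 3231 [452.3 261.8  20.8  87.2  10.4] [452.1 263.2  20.4  85.5  10.4]
(array([-153.8,  -45.8,   34.6]), 'turn', np.float64(31.7))
```

View pics/w5c.png

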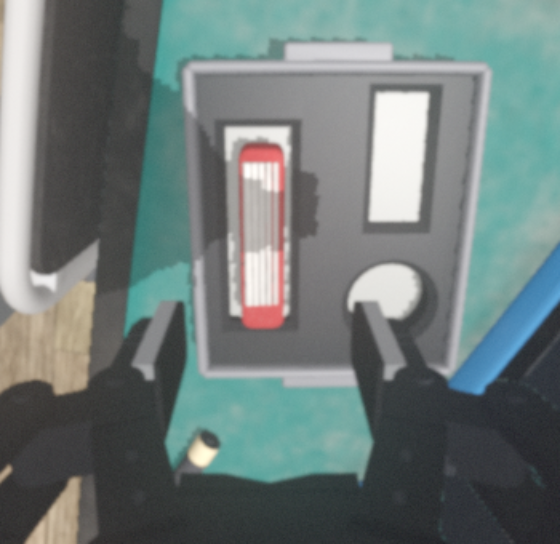

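The hex set lies inside its slot, at (261,235) in the crop. The measured centre is (452,262) against a target of (450.5,262). The cell is next.

```bash
python3 -m handwheel '[[[-154,-46,35,31.7,60],[-154,-46,35,31.7,60],[-154,-46,35,31.7,60],[-154,-46,35,31.7,60],[-154,-46,35,31.7,60],[-154,-46,35,31.7,60],[-154,-46,35,31.7,60],[-154,-46,35,31.7,60]]]'
python3 - <<'E'
from h import *
s,c,im=look("w6"); print(s['position'],tool(s)[1],s['clock'],s['width'])
for d in imaging.trace("cell","wrist")[:2]: print(round(d['p'],2),np.round(d['pixel']),d['mask'].sum(),rect(c,d['mask'],.011))
for d in imaging.trace("fuse_tin","wrist")[:2]: print(round(d['p'],2),np.round(d['pixel']),d['mask'].sum(),rect(c,d['mask'],.022))
E
```

```text
clock: 8.75
position: [0.434, 0.1001, 0.1343]
orientation: [-2.587, -1.783, 0.0]
ft_force: [-0.8, 1.2, 0.7]
width: 0.603
[0.43403977 0.10013488 0.13431682] -20.850183123957557 8.75 0.6030284718421431
0.93 [315. 213.] 1509 [437.  104.2  13.3  52.5 -20.4]
0.76 [351. 317.] 3665 [432.5  25.1  36.8  67.5  -6.4]
0.2 [315. 212.] 1559 [439.  108.3  12.7  50.1 -21.4]
```

View pics/w6.png

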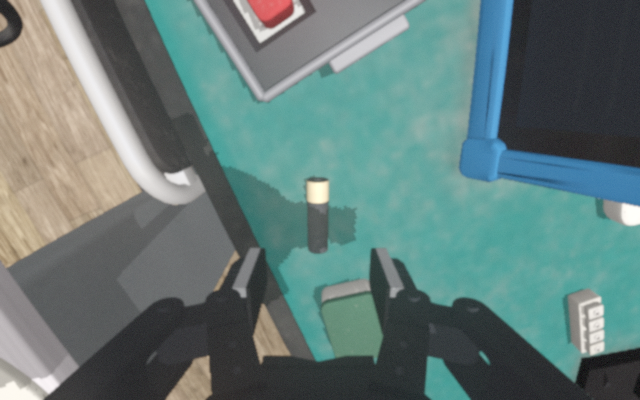

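The cell at (317,215) is centred between the fingers with its gold end pointing away. The tin at (350,320) is clear. I'll descend and grip.

```bash
python3 -m handwheel '[[[2.5,0.5,30,0,60],[2.5,0.5,56.5,0,60],[2.5,0.5,56.5,0,60],[2.5,0.5,56.5,0,0],[2.5,0.5,56.5,0,0],[2.5,0.5,56.5,0,0],[2.5,0.5,56.5,0,0],[2.5,0.5,56.5,0,0],[2.5,0.5,56.5,0,0]]]'
python3 - <<'E'
from h import *
s=ctrl.state();print(s['position'],tool(s)[1],s['width'])
print(go(s,.50725,.3063,.14,10.7))
E
```

```text
clock: 9.65
position: [0.4361, 0.1017, 0.0796]
orientation: [2.589, 1.778, 0.003]
ft_force: [-1.8, 1.4, 8.4]
width: 0.134
[0.43607616 0.10169325 0.0795896 ] -21.0312017396132 0.13423814152432906
(array([216.6,  -6.9, -60.2]), 'turn', np.float64(-31.7))
```

```bash
python3 -m handwheel '[[[0,0,-25,0,0],[0,0,-50,0,0],[216.5,-7,-50,-31.7,0],[216.5,-7,-50,-31.7,0],[216.5,-7,-50,-31.7,0],[216.5,-7,-50,-31.7,0],[216.5,-7,-50,-31.7,0],[216.5,-7,-50,-31.7,0],[216.5,-7,-50,-31.7,0],[216.5,-7,-50,-31.7,0],[216.5,-7,-50,-31.7,0],[216.5,-7,-50,-31.7,0]]]'
python3 - <<'E'
from h import *
s,c,im=look("w7"); print(s['position'],tool(s)[1],s['clock'],s['width'])
for d in imaging.trace("cell","wrist")[:2]: print(round(d['p'],2),np.round(d['pixel']),d['mask'].sum(),rect(c,d['mask'],.011+s['position'][2]-.079))
for d in imaging.trace("hex_keys","wrist")[:2]: print(round(d['p'],2),np.round(d['pixel']),d['mask'].sum(),rect(c,d['mask'],.032),rect(c,d['mask'],.035))
print(go(s,.50725,.3063,.0965,10.7))
E
```

```text
clock: 10.65
position: [0.5065, 0.305, 0.1284]
orientation: [2.007, 2.417, 0.0]
ft_force: [0.1, 0.3, 0.2]
width: 0.135
[0.50645505 0.30502785 0.12841138] 10.581620669243446 10.65 0.13533622971363193
0.79 [211. 254.] 3241 [451.6 281.3  25.3  58.2  10.6] [452.4 283.1  24.8  57.1  10.6]
(array([ 1.1,  1. , 31.9]), 'turn', np.float64(-0.1))
```

View pics/w7.png

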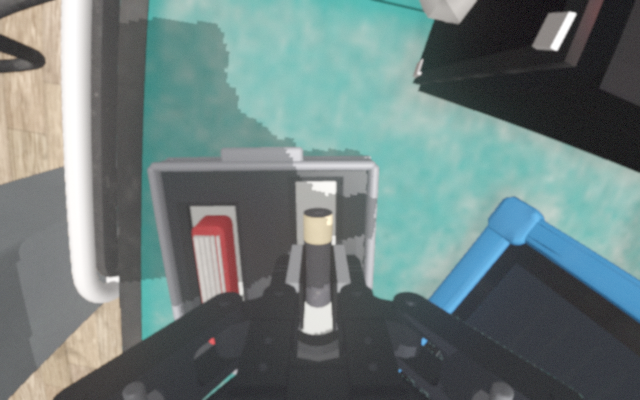

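```bash
python3 - <<'E'
from h import *
d=np.load("pics/w7.npz"); s=dict(position=d['p'],orientation=d['o']); c=cam("wrist",s); R,_=tool(s)
X=unproj(c,[[318,216],[318,304]],.0628); print((X-s['position'])@R*1000)
E
```

```text
[[ 26.33127194   2.12334875  65.60889336]
 [-21.50314378   2.08355507  65.61458803]]
```

The held cell spans rows 216–304, so its centre is about 2 mm ahead of the grasp point. I'll correct for that and lower it.

```bash
python3 -m handwheel '[[[-2,0,15,0,0],[-2,0,25,0,0],[-2,0,31.5,0,0],[-2,0,31.5,0,0],[-2,0,31.5,0,0]]]'
```

```text
clock: 11.22
position: [0.5068, 0.304, 0.096]
orientation: [-2.006, -2.418, 0.001]
ft_force: [0.1, -0.1, -0.2]
width: 0.142
```

```bash
python3 -m handwheel '[[[0,0,0,0,24],[0,0,0,0,24],[0,0,-3,0,28],[0,0,-20,0,40],[0,0,-60,0,60],[-40,0,-90,0,60],[-80,0,-90,0,60],[-80,0,-90,0,60],[-80,0,-90,0,60]]]'
python3 - <<'E'
from h import *
s,c,im=look("w8"); print(s['position'],tool(s)[1],s['clock'],s['width'],s['ft_force'])
for n,z in(("hex_keys",.034),("cell",.027)):
  for d in imaging.trace(n,"wrist")[:1]: print(n,round(d['p'],2),np.round(d['pixel']),d['mask'].sum(),rect(c,d['mask'],z))
cv2.imwrite("pics/w8c.png",cv2.resize(im[40:300,150:500],None,fx=1.8,fy=1.8)[:,:,::-1])
print(go(s,.4345,-.161,.17,11))
E
```

```text
clock: 11.97
position: [0.5223, 0.2236, 0.1874]
orientation: [2.008, 2.415, 0.002]
ft_force: [-1.6, 0.7, -1.1]
width: 0.605
[0.52233041 0.22364459 0.18744422] 10.510775768252179 11.9667 0.6049005187889525 [-1.60687662  0.73634021 -1.13955141]
hex_keys 0.67 [226. 136.] 3826 [455.2 261.2  23.6  83.9  11.2]
cell 0.67 [313.  87.] 1346 [508.6 305.7  12.9  48.7   9.9]
(array([-362.2, -156.6,   17.3]), 'turn', np.float64(-0.5))
```

View pics/w8c.png

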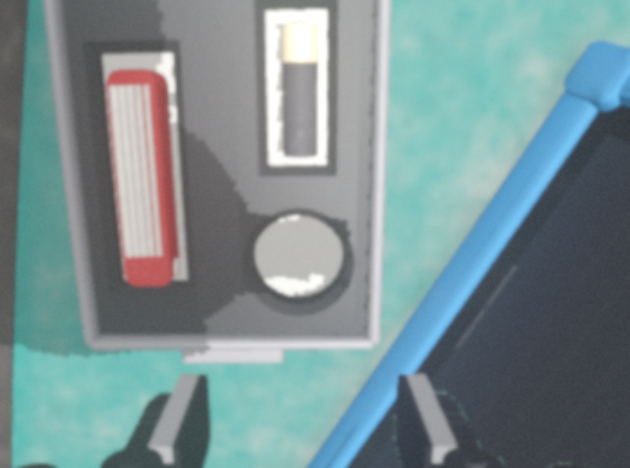

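Both items sit down in their slots, with pale floor showing all round. The cell is within 1.5 mm of centre. Next is the tall vial.

```bash
python3 -m handwheel '[[[-362,-156.5,17,0,75],[-362,-156.5,17,0,75],[-362,-156.5,17,0,75],[-362,-156.5,17,0,75],[-362,-156.5,17,0,75],[-362,-156.5,17,0,75],[-362,-156.5,17,0,75],[-362,-156.5,17,0,75],[-362,-156.5,17,0,75],[-362,-156.5,17,0,75],[-362,-156.5,17,0,75],[-362,-156.5,17,0,75],[-362,-156.5,17,0,75]]]'
python3 - <<'E'
from h import *
s,c,im=look("w9"); print(s['position'],tool(s)[1],s['clock'],s['width'],s['qpos'])
for d in imaging.trace("vial_tall","wrist")[:2]: print(round(d['p'],2),np.round(d['pixel']),d['mask'].sum(),rect(c,d['mask'],.025))
for d in imaging.tip_of("vial_tall","wrist")[:2]: print(round(d['p'],2),d['pixel'],unproj(c,d['pixel'],0))
print("px of pred base/top",proj(c,[[.4345,-.161,0],[.4345,-.161,.05]]))
E
```

```text
clock: 13.2
position: [0.4352, -0.1582, 0.1692]
orientation: [-2.004, -2.418, -0.0]
ft_force: [0.8, -0.4, 0.9]
width: 0.75
[ 0.43518387 -0.15820057  0.16915442] 10.701855307145568 13.2 0.7497348225908946 [-5.15422859e-01  5.35857098e-03  1.87464847e+00  2.33135922e-04
  1.26227191e+00 -7.02276222e-01]
0.83 [312. 222.] 1859 [ 434.  -165.3   31.5   42.9   10.6]
0.6 [314.3, 203.7] [[ 4.34972591e-01 -1.60696079e-01  2.77555756e-17]]
px of pred base/top [[313.6480769  203.95165573]
 [312.79444979 228.56064452]]
```

View pics/w9.png

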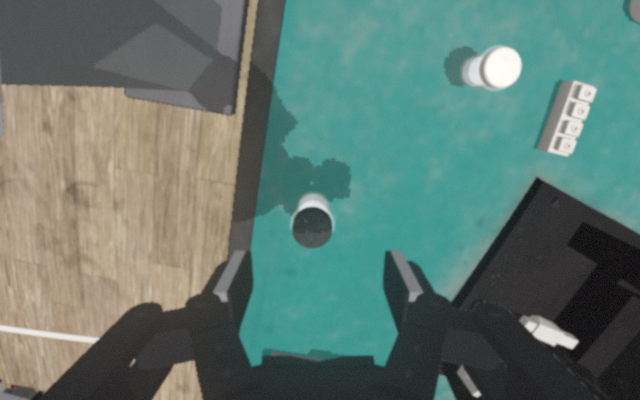

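The cap at (313,227) matches the prediction (313,229), so I'll descend and grip.

```bash
python3 -m handwheel '[[[0,0,30,0,75],[0,0,60,0,75],[0,0,75,0,75],[0,0,75,0,75],[0,0,75,0,0],[0,0,75,0,0],[0,0,75,0,0],[0,0,75,0,0],[0,0,75,0,0],[0,0,75,0,0]]]'
python3 - <<'E'
from h import *
s=ctrl.state();print(s['position'],tool(s)[1],s['width'])
print(go(s,.52043,.23653,.14,10.7))
E
```

```text
clock: 14.18
position: [0.4355, -0.1594, 0.0958]
orientation: [2.004, 2.417, 0.001]
ft_force: [-0.6, 0.3, 7.8]
width: 0.323
[ 0.43547189 -0.1593998   0.09580849] 10.666631470426436 0.3230573198720437
(array([373.3, 156.9, -44.5]), 'turn', np.float64(-0.0))
```

```bash
python3 -m handwheel '[[[0,0,-25,0,0],[0,0,-50,0,0],[30,13,-50,0,0],[374.8,157,-50,0,0],[374.8,157,-50,0,0],[374.8,157,-50,0,0],[374.8,157,-50,0,0],[374.8,157,-50,0,0],[374.8,157,-50,0,0],[374.8,157,-50,0,0],[374.8,157,-50,0,0],[374.8,157,-50,0,0],[374.8,157,-50,0,0],[374.8,157,-50,0,0],[374.8,157,-50,0,0]]]'
python3 - <<'E'
from h import *
s,c,im=look("w10"); print(s['position'],tool(s)[1],s['clock'],s['width'],s['qpos'])
for d in imaging.tip_of("vial_tall","wrist")[:2]: print(round(d['p'],2),d['pixel'],unproj(c,d['pixel'],s['position'][2]-.0955))
print(go(s,.52043,.23653,.103,10.7))
E
```

```text
clock: 15.43
position: [0.5197, 0.2381, 0.1447]
orientation: [2.004, 2.419, -0.0]
ft_force: [-0.1, -1.1, -1.2]
width: 0.322
[0.51972633 0.23811222 0.14473779] 10.700834488721643 15.4333 0.32170197449213767 [ 2.94981936e-01  2.47656052e-01  1.65414257e+00 -2.90453789e-04
  1.23965557e+00  1.08311577e-01]
0.72 [312.6, 246.3] [[0.51950447 0.23423689 0.04923779]]
(array([-1.7,  0.4, 41.7]), 'turn', np.float64(0.0))
```

View pics/w10.png

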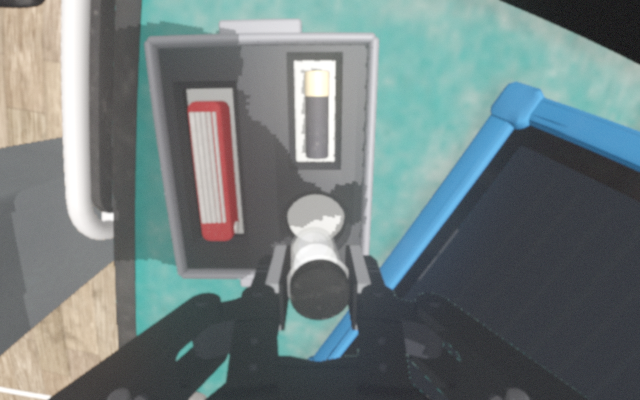

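```bash
python3 - <<'E'
from h import *
d=np.load("pics/w10.npz"); s=dict(position=d['p'],orientation=d['o']); c=cam("wrist",s); R,_=tool(s)
X=unproj(c,[[319,289]],.0992); print(X,(X-s['position'])@R*1000)
print(proj(c,[s['position']+R@np.array([x,0,.0455]) for x in(-.013,0,.013)]))
E
```

```text
[[0.52202847 0.23932377 0.0992    ]] [[ 0.77477688  2.47945418 45.53800523]]
[[313.35464703 315.8318815 ]
 [313.17560521 290.61845782]
 [312.98869209 263.61360361]]
```

The cap at (319,289) is consistent with a grasp centred to within about 2 mm. I'll lower it gently to just above the floor.

```bash
python3 -m handwheel '[[[0,0,15,0,0],[0,0,30,0,0],[0,0,37,0,0],[0,0,40,0,0],[0,0,42,0,0],[0,0,42,0,0],[0,0,42,0,0]]]'
```

```text
clock: 16.12
position: [0.5201, 0.2381, 0.103]
orientation: [2.006, 2.418, 0.001]
ft_force: [0.1, -0.3, 0.4]
width: 0.317
```

```bash
python3 -m handwheel '[[[0,0,1,0,0],[0,0,1,0,0],[0,0,1,0,40],[0,0,1,0,40],[0,0,1,0,40],[0,0,-15,0,45],[0,0,-40,0,60],[0,0,-75,0,70],[-60,0,-85,0,70],[-80,0,-85,0,70],[-80,0,-85,0,70]]]'
python3 - <<'E'
from h import *
s,c,im=look("w11"); print(s['position'],tool(s)[1],s['clock'],s['width'],s['ft_force'])
print("pred base/top",proj(c,[[.5204,.2365,.006],[.5204,.2365,.056]]))
for d in imaging.tip_of("vial_tall","wrist")[:1]: print(d['pixel'],unproj(c,d['pixel'],.006))
cv2.imwrite("pics/w11c.png",cv2.resize(im[20:300,150:500],None,fx=1.8,fy=1.8)[:,:,::-1])
print(go(s,.434,.019,.15,-6))
E
```

```text
clock: 17.03
position: [0.5358, 0.155, 0.1887]
orientation: [2.007, 2.414, 0.0]
ft_force: [-0.1, -0.8, 0.5]
width: 0.698
[0.5358437  0.15503628 0.18867846] 10.519910512590918 17.0333 0.6982704359198727 [-0.06310685 -0.77197479  0.47894394]
pred base/top [[313.92059553  91.12469439]
 [313.25638686  89.5098895 ]]
[313.9, 90.2] [[0.52026428 0.23716102 0.006     ]]
(array([-115.1, -125. ,   38.7]), 'turn', np.float64(16.5))
```

View pics/w11c.png

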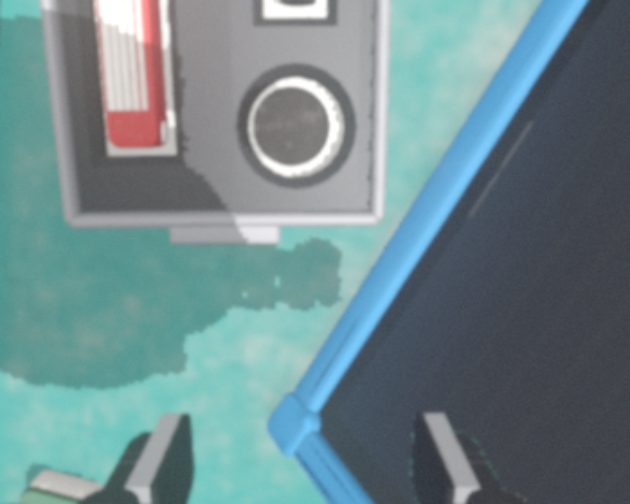

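The tall vial stands upright and concentric in its hole, at about (520,237). The tin is next.

```bash
python3 -m handwheel '[[[-115,-125,38,16.5,75],[-115,-125,38,16.5,75],[-115,-125,38,16.5,75],[-115,-125,38,16.5,75],[-115,-125,38,16.5,75],[-115,-125,38,16.5,75],[-115,-125,38,16.5,75],[-115,-125,38,16.5,75]]]'
python3 - <<'E'
from h import *
s,c,im=look("w12"); print(s['position'],tool(s)[1],s['clock'],s['width'])
for d in imaging.trace("fuse_tin","wrist")[:2]: print(round(d['p'],2),np.round(d['pixel']),d['mask'].sum(),rect(c,d['mask'],.022))
for d in imaging.tip_of("fuse_tin","wrist")[:2]: print(round(d['p'],2),d['pixel'],unproj(c,d['pixel'],0))
E
```

```text
clock: 17.8
position: [0.4338, 0.0243, 0.1497]
orientation: [2.331, 2.106, 0.001]
ft_force: [-0.7, -0.2, 0.6]
width: 0.751
[0.43379106 0.02432398 0.14973203] -5.786864220330364 17.8 0.7506113446357906
0.98 [312. 226.] 4717 [433.3  20.3  39.3  60.8  -6.6]
0.95 [314.4, 219.2] [[0.43276237 0.016886   0.        ]]
```

```bash
python3 -m handwheel '[[[-1,0,30,0.5,75],[-1,0,55,0.5,75],[-1,0,69,0.5,75],[-1,0,69,0.5,75],[-1,0,69,0.5,0],[-1,0,69,0.5,0],[-1,0,69,0.5,0],[-1,0,69,0.5,0],[-1,0,69,0.5,0],[-1,0,69,0.5,0]]]'
python3 - <<'E'
from h import *
s=ctrl.state();print(s['position'],tool(s)[1],s['width'])
print(go(s,.46405,-.35955,.13,-1.6))
E
```

```text
clock: 18.78
position: [0.4338, 0.0225, 0.0818]
orientation: [2.34, 2.094, 0.003]
ft_force: [-0.4, 1.6, 9.0]
width: 0.441
[0.43376282 0.02251481 0.08176806] -6.334894491360683 0.4413135255458381
(array([-376.4,   72.4,  -48.1]), 'turn', np.float64(-4.7))
```

```bash
python3 -m handwheel '[[[0,0,-25,0,0],[0,0,-50,0,0],[-372.5,72.5,-50,-4.7,0],[-372.5,72.5,-50,-4.7,0],[-372.5,72.5,-50,-4.7,0],[-372.5,72.5,-50,-4.7,0],[-372.5,72.5,-50,-4.7,0],[-372.5,72.5,-50,-4.7,0],[-372.5,72.5,-50,-4.7,0],[-372.5,72.5,-50,-4.7,0],[-372.5,72.5,-50,-4.7,0],[-372.5,72.5,-50,-4.7,0],[-372.5,72.5,-50,-4.7,0],[-372.5,72.5,-50,-4.7,0],[-372.5,72.5,-50,-4.7,0]]]'
python3 - <<'E'
from h import *
s,c,im=look("w13"); print(s['position'],tool(s)[1],s['clock'],s['width'])
u=s['position'][2]-.0815
for d in imaging.trace("fuse_tin","wrist")[:2]: print(round(d['p'],2),np.round(d['pixel']),d['mask'].sum(),rect(c,d['mask'],.022+u))
for d in imaging.tip_of("fuse_tin","wrist")[:2]: print(round(d['p'],2),d['pixel'],unproj(c,d['pixel'],u))
print(fit_tray("tray_two",c,im,[483.2,-390.1,-1.6]))
E
```

```text
clock: 20.03
position: [0.464, -0.3546, 0.1307]
orientation: [-2.252, -2.19, -0.0]
ft_force: [-0.5, 0.4, -0.6]
width: 0.443
[ 0.46396599 -0.35463244  0.13073264] -1.5958019199014513 20.0333 0.4431552447273937
0.96 [318. 271.] 9336 [ 465.8 -356.1   39.3   62.8   -1.7]
0.96 [319.1, 262.5] [[ 0.4665646  -0.360758    0.04923264]]
(array([ 483.5, -390.4,   -1.6]), np.float64(2.247))
```

View pics/w13.png

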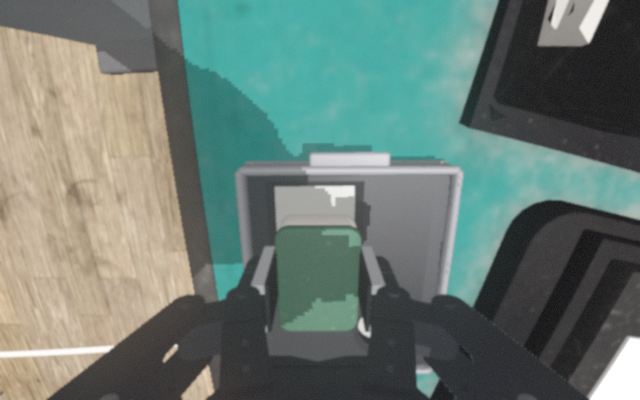

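Viewed at (318,275), the tin is square over its slot. Its top-plane centre is y≈-359.5, which matches the target. I'll lower it.

```bash
python3 -m handwheel '[[[0,-1,15,0,0],[0,-1,25,0,0],[0,-1,31,0,0],[0,-1,33,0,0],[0,-1,33,0,0],[0,-1,33,0,0]]]'
```

```text
clock: 20.68
position: [0.463, -0.3558, 0.0977]
orientation: [2.253, 2.189, -0.0]
ft_force: [-0.5, 0.2, -0.7]
width: 0.445
```

```bash
python3 -m handwheel '[[[0,0,2,0,0],[0,0,2,0,0],[0,0,2,0,53],[0,0,2,0,53],[0,0,0,0,55],[0,0,-20,0,65],[0,0,-60,0,70],[-20,0,-90,0,70],[-20,0,-90,0,70]]]'
python3 - <<'E'
from h import *
s,c,im=look("w14"); print(s['position'],tool(s)[1],s['clock'],s['width'],s['ft_force'])
for d in imaging.trace("fuse_tin","wrist")[:1]: print(round(d['p'],2),np.round(d['pixel']),d['mask'].sum(),rect(c,d['mask'],.034))
for d in imaging.tip_of("fuse_tin","wrist")[:2]: print(round(d['p'],2),d['pixel'],unproj(c,d['pixel'],.012))
cv2.imwrite("pics/w14c.png",cv2.resize(im[60:360,150:500],None,fx=1.8,fy=1.8)[:,:,::-1])
print(go(s,.5255,-.041,.16,-1.6))
E
```

```text
clock: 21.43
position: [0.4635, -0.3789, 0.1944]
orientation: [2.246, 2.182, -0.001]
ft_force: [0.4, -1.7, 0.8]
width: 0.697
[ 0.4635111  -0.37891615  0.19438115] -1.65521646910524 21.4333 0.696957897930829 [ 0.38306138 -1.73239231  0.80883416]
0.87 [316. 178.] 3845 [ 464.8 -359.5   39.3   57.9   -1.9]
0.62 [316.7, 176.6] [[ 0.46648478 -0.36337653  0.012     ]]
(array([339.8,  52. ,  32.2]), 'turn', np.float64(-0.1))
```

View pics/w14c.png

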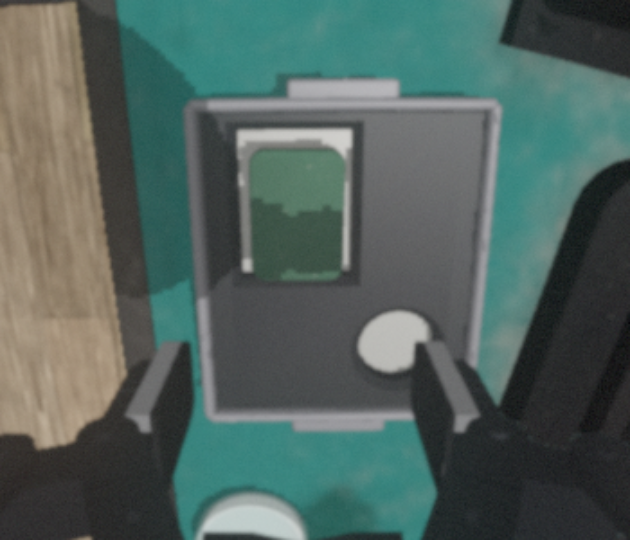

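The tin is down in its slot at (297,212) in the crop, with pale floor showing on several sides. Last item: the short vial.

```bash
python3 -m handwheel '[[[340,52,30,0,60],[340,52,30,0,60],[340,52,30,0,60],[340,52,30,0,60],[340,52,30,0,60],[340,52,30,0,60],[340,52,30,0,60],[340,52,30,0,60],[340,52,30,0,60],[340,52,30,0,60],[340,52,30,0,60],[340,52,30,0,60],[340,52,30,0,60]]]'
python3 - <<'E'
from h import *
s,c,im=look("w15"); print(s['position'],tool(s)[1],s['clock'],s['width'],s['qpos'])
print("pred",proj(c,[[.5255,-.041,0],[.5255,-.041,.02]]))
for d in imaging.tip_of("vial_short","wrist")[:2]: print(round(d['p'],2),d['pixel'],unproj(c,d['pixel'],0))
for d in imaging.trace("vial_short","wrist")[:2]: print(round(d['p'],2),np.round(d['pixel']),d['mask'].sum(),rect(c,d['mask'],.02), [np.where(d['mask'].any(a))[0][[0,-1]].tolist() for a in (0,1)])
E
```

```text
clock: 22.67
position: [0.5238, -0.0383, 0.1571]
orientation: [-2.254, -2.188, 0.001]
ft_force: [-1.1, -0.2, 0.1]
width: 0.604
[ 0.52378661 -0.03831455  0.15713972] -1.7091704159398604 22.6667 0.6037841969013437 [-2.19662064e-01  1.44732809e-01  1.75080062e+00 -2.57029622e-04
  1.24659918e+00 -1.89749511e-01]
pred [[317.38568761 209.43259284]
 [317.3833106  218.99772763]]
0.78 [318.2, 209.3] [[ 0.5261232 -0.0409123  0.       ]]
0.86 [320. 224.] 1467 [528.  -43.8  27.   36.4  -1.8] [[302, 340], [198, 246]]
```

```bash
python3 -m handwheel '[[[-2,1,30,0,60],[-2,1,55,0,60],[-2,1,69,0,60],[-2,1,69,0,60],[-2,1,69,0,0],[-2,1,69,0,0],[-2,1,69,0,0],[-2,1,69,0,0],[-2,1,69,0,0],[-2,1,69,0,0]]]'
python3 - <<'E'
from h import *
s=ctrl.state();print(s['position'],tool(s)[1],s['width'])
print(go(s,.51007,-.43087,.13,-1.6))
E
```

```text
clock: 23.65
position: [0.5256, -0.0396, 0.0898]
orientation: [2.251, 2.188, 0.002]
ft_force: [-0.9, -0.7, 7.6]
width: 0.276
[ 0.52559895 -0.0396051   0.08977485] -1.6361929671043116 0.27568569515611135
(array([-391.6,   -4.3,  -40. ]), 'turn', np.float64(-0.0))
```

```bash
python3 -m handwheel '[[[0,0,-25,0,0],[0,0,-45,0,0],[-40,-20,-45,0,0],[-80,-40,-45,0,0],[-120,-45,-45,0,0],[-160,-45,-45,0,0],[-200,-45,-45,0,0],[-240,-45,-45,0,0],[-280,-45,-45,0,0],[-320,-40,-45,0,0],[-360,-20,-45,0,0],[-390.3,-4,-45,0,0],[-390.3,-4,-45,0,0],[-390.3,-4,-45,0,0],[-390.3,-4,-45,0,0]]]'
python3 - <<'E'
from h import *
s,c,im=look("w16"); print(s['position'],tool(s)[1],s['clock'],s['width'],s['ft_force'])
u=s['position'][2]-.0895
for d in imaging.tip_of("vial_short","wrist")[:2]: print(round(d['p'],2),d['pixel'],unproj(c,d['pixel'],u))
print(go(s,.51007,-.43087,.1,-1.6))
E
```

```text
clock: 24.9
position: [0.5096, -0.4291, 0.1334]
orientation: [-2.253, -2.189, -0.0]
ft_force: [-0.1, -0.9, -0.1]
width: 0.277
[ 0.50961576 -0.42909381  0.13344878] -1.6436198232496608 24.9 0.2774198744471845 [-0.11211674 -0.94589463 -0.06457794]
0.56 [318.7, 248.2] [[ 0.51213277 -0.43064591  0.04394878]]
(array([-1.8,  0.5, 33.4]), 'turn', np.float64(-0.0))
```

View pics/w16.png

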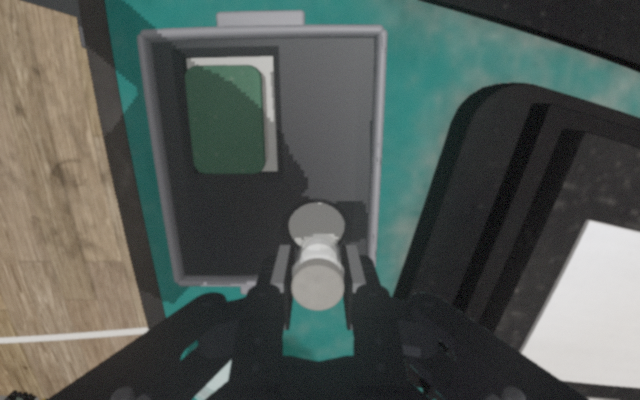

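The vial at (318,275) is over its hole (network: 512,-431; target: 510,-431), and the microscope base is clear of the right-hand finger. I'll lower it gently.

```bash
python3 -m handwheel '[[[0,-0.5,12,0,0],[0,-0.5,22,0,0],[0,-0.5,29,0,0],[0,-0.5,32,0,0],[0,-0.5,33,0,0],[0,-0.5,33,0,0],[0,-0.5,33,0,0]]]'
```

```text
clock: 25.58
position: [0.5093, -0.4293, 0.1002]
orientation: [-2.253, -2.189, 0.0]
ft_force: [0.7, 0.5, 0.2]
width: 0.275
```

```bash
python3 -m handwheel '[[[0,0,0,0,36],[0,0,0,0,36],[0,0,0,0,36],[0,0,-15,0,40],[0,0,-40,0,50],[0,0,-80,0,60],[0,0,-105,0,60],[-30,-20,-105,0,60],[-30,-20,-105,0,60],[-30,-20,-105,0,60]]]'
python3 - <<'E'
from h import *
s,c,im=look("w17"); print(s['position'],tool(s)[1],s['clock'],s['width'],s['ft_force'])
print(fit_tray("tray_two",c,im,[483.2,-390.1,-1.6]))
for n,z,t in(("fuse_tin",.012,.034),("vial_short",.01,.05)):
  for d in imaging.tip_of(n,"wrist")[:1]: print(n,round(d['p'],2),unproj(c,d['pixel'],z))
  for d in imaging.trace(n,"wrist")[:1]: print(n,round(d['p'],2),d['pixel'],rect(c,d['mask'],t))
print("pred base/top vial",proj(c,[[.51,-.4309,.01],[.51,-.4309,.05]]))
cv2.imwrite("pics/w17c.png",cv2.resize(im[:300,130:500],None,fx=1.8,fy=1.8)[:,:,::-1])
print(go(s,.45,.22,.26,10.7))
E
```

```text
clock: 26.42
position: [0.4876, -0.4598, 0.2055]
orientation: [2.255, 2.187, -0.0]
ft_force: [-0.0, 0.6, -0.6]
width: 0.597
[ 0.48760611 -0.45981837  0.20553859] -1.7425286723299622 26.4167 0.5973664710392338 [-0.03840014  0.56942008 -0.57612499]
(array([ 484.4, -389.9,   -0.9]), np.float64(2.414))
fuse_tin 0.85 [[ 0.46602492 -0.36047049  0.012     ]]
fuse_tin 0.62 [280.5, 68.0] [ 465.1 -361.    40.2   55.8   -2. ]
vial_short 0.92 [[ 0.51056172 -0.4291678   0.01      ]]
vial_short 0.76 [346.0, 164.5] [ 510.7 -428.6   25.1   27.2   44.2]
pred base/top vial [[340.45804266 158.2468672 ]
 [344.31675258 168.25860473]]
(array([678.3, -58.3, -54.8]), 'turn', np.float64(-12.4))
```

View pics/w17c.png

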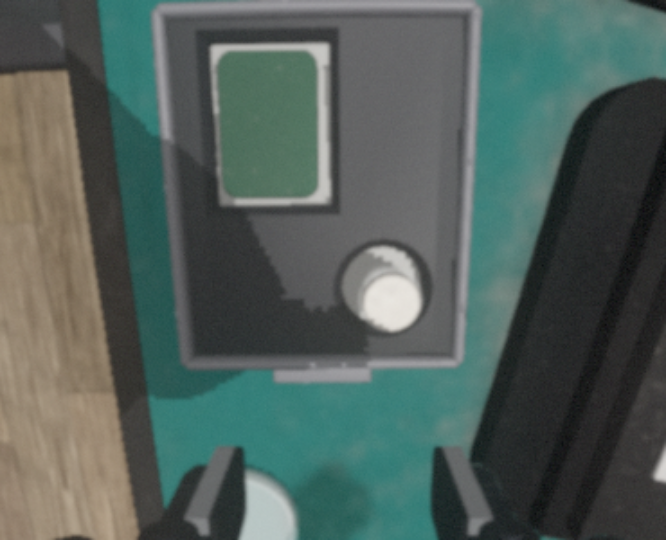

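Tray_two is good: the tin is home with an even margin (40.2x55.8 mm measured at the seated height), and the short vial is upright at (390,300), about 2 mm from centre. One last check over tray_three.

```bash
python3 -m handwheel '[[[40,-30,-55,0,60],[678,-58,-55,-12.4,60],[678,-58,-55,-12.4,60],[678,-58,-55,-12.4,60],[678,-58,-55,-12.4,60],[678,-58,-55,-12.4,60],[678,-58,-55,-12.4,60],[678,-58,-55,-12.4,60],[678,-58,-55,-12.4,60],[678,-58,-55,-12.4,60],[678,-58,-55,-12.4,60],[678,-58,-55,-12.4,60],[678,-58,-55,-12.4,60],[678,-58,-55,-12.4,60],[678,-58,-55,-12.4,60],[678,-58,-55,-12.4,60],[678,-58,-55,-12.4,60],[678,-58,-55,-12.4,60],[678,-58,-55,-12.4,60],[678,-58,-55,-12.4,60]]]'
python3 -m handwheel '[[[0,0,0,0,60],[0,0,0,0,60],[0,0,0,0,60],[0,0,0,0,60]]]'
python3 - <<'E'
from h import *
s,c,im=look("w18"); print(s['position'],tool(s)[1],s['clock'],s['ft_force'])
t=np.radians(10.7); A=np.array([[np.cos(t),np.sin(t)],[-np.sin(t),np.cos(t)]])
f=lambda p:(A@(np.array(p[:2])*1-[483.9,268.3])).round(1)
for n,z,tp in(("hex_keys",.012,.032),("cell",.015,.026),("vial_tall",.006,.056)):
  for d in imaging.tip_of(n,"wrist")[:1]: print(n,round(d['p'],2),'origin in tray',f(unproj(c,d['pixel'],z)[0]*1000))
  for d in imaging.trace(n,"wrist")[:1]: r=rect(c,d['mask'],tp);print(n,round(d['p'],2),d['pixel'],'rect in tray',f(r),r)
print("vial pred",proj(c,[[.5204,.2365,.006],[.5204,.2365,.056]]))
imaging.snapshot("top"); c=cam("top")
for n,z in(("terminal_block",.02),("timer",.019)):
  for d in imaging.trace(n,"top")[:1]: print(n,rect(c,d['mask'],z))
E
```

```text
clock: 28.33
position: [0.4496, 0.2206, 0.2601]
orientation: [-2.002, -2.421, 0.001]
ft_force: [-1.0, -0.6, -0.8]
width: 0.603
clock: 28.67
position: [0.4501, 0.2199, 0.2605]
orientation: [2.005, 2.419, 0.0]
ft_force: [-0.8, 0.2, -1.1]
width: 0.602
[0.45005037 0.21990715 0.2604725 ] 10.692129239586382 28.6667 [-0.78108718  0.16820659 -1.05795446]
hex_keys 0.76 origin in tray [-39.4  -2.6]
hex_keys 0.93 [322.0, 139.1] rect in tray [-32.8  -2.1] [452.1 260.2  21.   85.   10.8]
cell 0.78 origin in tray [28.7 32.6]
cell 0.67 [392.8, 99.6] rect in tray [30.6 31.9] [508.  305.3  15.3  49.6  10.1]
vial_tall 0.58 origin in tray [ 30.2 -38.4]
vial_tall 0.82 [389.6, 181.5] rect in tray [ 24.4 -34.9] [514.4 238.5  29.   39.3  67. ]
vial pred [[384.21581597 172.50918258]
 [395.37149316 184.99136624]]
terminal_block [ 482.7 -393.9  135.5  167.8   -1. ]
timer [659.3  45.5  59.3  63.9  81.1]
```

```bash
python3 -c "
from bench import order
print(order.sign_off())"
```

```text
the job is handed in; nothing more can be done
None
```

I placed all five things in their own cut-outs, released the vials about 1 mm or less above their floors, and handed the job in at about 29 s of the 109 s. The arm was parked clear above tray_three. No verdict was reported.

| Thing | Tray | Measured offset from cut-out centre |
|---|---|---|
| hex-key set | tray_three | about 2.5 mm |
| AA cell | tray_three | about 1.5 mm |
| tall vial | tray_three | within 1 mm |
| fuse tin | tray_two | about 2 mm |
| short vial | tray_two | about 2 mm |

- **Fit:** The lying things are aligned within about 1°. The pictures show pale floor around the hex set, cell and tin, and both vials upright. None of the lowerings showed any contact force.
- **Hex set:** In the last check the origin estimate put it 5.4 mm off in tray x, while its outline put it 1.2 mm off. I trusted the outline, since its size fits the set. I judged it fully down from the pictures, without a direct height measurement.
- **Tall vial:** In the last check its outline centre was about 6 mm off. That mask included the vial's side, so I went by the origin estimate.
- **Tray_two:** The last refit of the tray's pose was unreliable because the contents cover the floors. I used the earlier empty-tray fit instead.
- **Timer and terminal block:** The timer measured unmoved, within 1 mm. The last look for the terminal block returned tray_two instead, so its position is unconfirmed, but no planned path came near it.

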